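# Slide the drip tray home under the contact grill

### The job

Put the drip tray back: slide it, pan first, into the low bay under the contact grill and push it fully home against the stop inside, then let go. The hidden guide channel lies left of the middle of the mouth, so slip the nose in right of it, ease the tray sideways to the left until you feel the guide wall, and slide it in along that wall; push gently, never hard against the grill, and leave the things around undisturbed.

Things in the scene. Friction and masses are not known exactly. Their poses are not given: they have to be found in the camera images.
- grill: Contact grill, black base, steel lid, fixed; yaw varies. 150 deep, 200 wide, front face 62 high; lid set back 32 from the face, to 105 high, handle on it to 123. Origin on the worktop, mid-mouth, in the plane of the front face; x into the bay, y left, z up. The mouth in the face is 176 wide (y -88 to +88), 26 high, without a floor: the tray slides on the worktop itself.
- bay_mouth (a point): Same mouth, mid-way up (13 above the worktop); axes as the grill's. Behind it, out of sight, is a channel 93 wide along x. Its middle lies left (+y) of this point by 6 to 34 mm, different each time. Its left side is a straight guide wall beginning right at the mouth (x = 4), its right side a blunt rail beginning at x = 45. Rigid end stop at x = 112; no spring or click.
- tray_tab (a point): Centre of the upright black grip tab of the loose drip tray, 24 above the worktop. Axes are the tray's: x from tab to nose, y left, z up. The tab is 32 along x, 14 along y, from 6 to 40 above the worktop; pinch it across y from above. A flat neck, 14 wide, joins it to the pan. With the tray home this point stands 53 mm in front of the grill's front face.
- tray_pan (a point): Centre of the tray's pan, 8 above the worktop it lies on; axes the tray's. Open aluminium pan 110 long (x), 90 wide (y), 16 high, about 0.22 kg with its tab, which lies 110 behind this point in x. The nose edge is 55 ahead of this point, the near edge 55 behind; when home the near edge is 2 mm inside the grill's front face.
- mug: White mug with dark spots, about 82 across and 91 high, on the right near the front edge; a bystander. Origin at the centre of its underside.
- pepper_mill: Wooden pepper mill, 58 across, 170 high, left of the grill; a bystander. Origin at the centre of its underside.
- tomato: Tomato, about 70 across, on the left; a bystander. Origin at its underside.
- onion: Red onion, about 82 across, on the left; a bystander. Origin at its underside.
- spice_jar: Spice jar, 45 across, 106 high, on the left, behind the tray and beside the pepper mill; a bystander. Origin at the centre of its underside.

How it is judged:
By the outcome, as a careful person would: the job done as asked, in the order asked, and still so for the second after the job is handed in, with the robot touching nothing.
It also fails if it takes over 64 s, if anything falls off the work surface, if the arm or the gripper's body presses on something with over 40 N, if the wrist force passes 120 N, or if a joint passes its speed limit or range.

### The arm

A 6-joint arm with a two-finger parallel gripper is mounted at the origin on a cart in front of the work surface, level with it; the furniture and walls round the work are solid. World frame = base frame: x ahead of the robot, y to its left, z up, the work surface at z = 0. Lengths are in m, angles in rad, forces in N, time in s.
With the tool pointing down it reaches from about 0.3 to 0.85 m from the base axis. Payload 5.4 kg.
Tool frame: the origin (TCP) lies on the mounting face of the last link; the fingertips stand 173 mm ahead of it and the grasp point (between the pads) lies 155 mm ahead of it (env.tip_extent is the distance from the TCP to the fingertips, in m); z points along the fingers, y is the direction in which the jaws open and shut (so a half turn about z gives the same grasp; the last joint's range is limited). The gripper opens to 85 mm and grips with 20 to 120 N. Pads are 22 mm wide; open, the fingers measure 114 mm over their backs; the gripper's body (76 mm by 85 mm) begins 54 mm behind the grasp point. The pads swing forward as they close: fully open they stand 13 mm farther back than shut.
Start: joints at [1.107, 0.158, 1.597, -0, 1.386, -0.21], TCP at [0.144, 0.557, 0.405] pointing down, gripper open.
Joint ranges: [-2.91, 2.91], [-0.94, 2.29], [0.18, 2.7], [-1.29, 4.43], [0.17, 2.64], [-3, 3]. Speed limits (rad/s): [2.57, 2.57, 3.14, 3.14, 3.14, 3.14].

### API

Orientations are given as [roll, pitch, yaw] about the fixed x, y, z axes, in that order (R = Rz(yaw) Ry(pitch) Rx(roll)).
In Python, from bench import sensors, vision, order, env gives the robot as it stands. The module is installed in compiled form; this text tells all that it offers.
- The arm moves only by the tool send_rows, never from a script. Its argument "deltas" is one flat list of numbers, 7 for each row, row after row: the closure, from -1 (fully open) to 1 (shut), then the shift along the tool's x, y, z as a fraction of full scale, then the turn, a rotation vector about the tool's x, y, z as a fraction of full scale. A call has 1 to 20 rows; each row is the pose to reach, as a shift and turn from the pose measured when the call began, along the tool's axes at that moment; what a row does not reach only later rows make up. Full scale, the value 1, is 250 mm for a shift and pi/4 rad for a turn. A row lasts 1/8 s, in which the tool goes at most 62.5 mm and 10.7 degrees, less where a joint would pass 70% of its speed; a pose out of reach is approached as far as the arm can. A call with a number of a shift or a turn outside -1 to 1 is refused whole. A call with a gripper value outside its range is refused whole. The fingers move at their own pace and stop on an object; the grip force is fixed at half the most. Time passes only in rows, so rows that repeat a pose let the fingers close. It gives the time, the measured TCP pose, the force and the opening at its end, in the units of the state.
- sensors.read_state(): the state, without advancing time (a new reading comes with each control period).
- vision.capture(name): name is "side" or "top"; returns a dict with "image" (420x560x3 uint8, blue, green, red), "range_z" (420x560 float32, m along the optical axis (not along the pixel's ray), 0 where there is no reading), "fx", "fy", "cx", "cy" (pixels), "view" (4x4, takes a point from world to camera coordinates). Camera axes: x right, y down, z forward; pixel columns grow to the right and rows downward; lengths in m; the calibration is good to about 2 mm. A picture is of the moment at which its call begins.
- order.close_job(): hands the job in, once; it reports no verdict.
The state is a dict: "clock": time; "joint_pos": joint angles; "joint_vel": joint speeds; "joint_torque": joint torques, N m; "ee_pos": TCP position; "tool_rot": TCP orientation; "wrist_force": force on the tool from outside, world axes, zero at the start; "torque": the same for the moment, N m; "finger_gap": opening from 0.0 (shut) to 1.0 (fully open).
Only numpy, scipy, OpenCV 4.12 (cv2) and the standard library are available. Lean on these libraries where they do the work, as an engineer would, in place of code of your own. Each camera call takes 0.05 s, during which the arm holds its last target.

## Working session

There is one attempt and no reset: what is moved stays moved. The work goes in short steps, Python scripts to look and compute and a tool call to move; the robot and the scene stay as the last step left them, time stands still between calls to the robot, and variables do not carry over. Pictures are saved under pics/ and viewed, and the job is handed in when it is done.

Besides the shell and the picture viewer there is one more tool, called after "Call:" in YAML: its name, and indented under it one key for each argument. send_rows: Moves the arm, as the interface text tells. Its arguments: {"type":"object","properties":{"deltas":{"type":"array","items":{"type":"number","minimum":-1,"maximum":1}}},"required":["deltas"]}

```bash
mkdir -p pics; ls; python3 - <<'E'
from bench import sensors, vision, order, env
import cv2,numpy as np,pickle
s=sensors.read_state(); print({k:np.round(v,3).tolist() for k,v in s.items()})
print(env.tip_extent)
for n in("side","top"):
    c=vision.capture(n); cv2.imwrite(f"pics/{n}0.png",c["image"]); pickle.dump(c,open(f"pics/{n}0.pkl","wb"))
    print(n,c["fx"],c["cx"],c["cy"],np.round(c["view"],3).tolist())
E
```

```text
pics
{'clock': 0.0, 'joint_pos': [1.107, 0.159, 1.598, -0.0, 1.386, -0.21], 'joint_vel': [-0.001, 0.0, 0.001, -0.0, -0.001, -0.001], 'joint_torque': [0.0, -39.6, -33.143, -0.0, 0.008, -0.0], 'ee_pos': [0.144, 0.556, 0.404], 'tool_rot': [-3.14, -0.0, 2.888], 'wrist_force': [0.55, -1.11, -0.844], 'torque': [-0.015, 0.026, -0.009], 'finger_gap': 0.997}
0.1734
side 408.98711137201303 285.9384561718062 210.0080356448323 [[0.601, -0.799, 0.007, -0.338], [-0.637, -0.484, -0.6, 0.387], [0.483, 0.357, -0.8, 1.047], [0.0, 0.0, 0.0, 1.0]]
top 500.33160228773306 275.7184464370964 217.04323206971648 [[-0.518, -0.855, -0.006, 0.272], [-0.827, 0.502, -0.253, 0.476], [0.22, -0.126, -0.967, 1.474], [0.0, 0.0, 0.0, 1.0]]
```

View pics/side0.png

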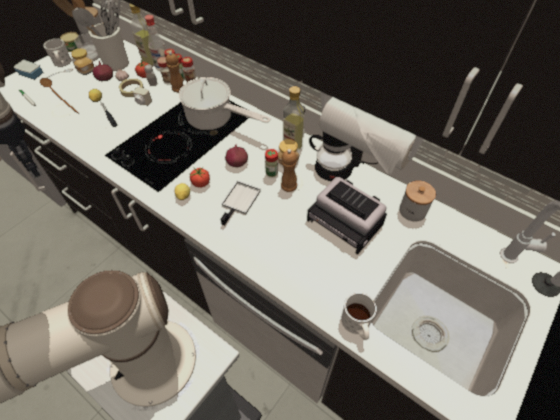

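View pics/top0.png

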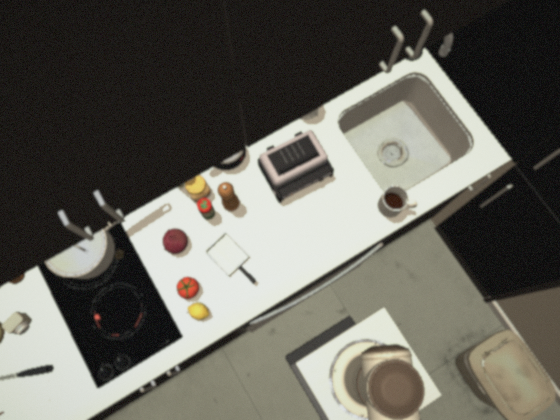

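```bash
cat > h.py <<'E'
import numpy as np,cv2,pickle
def ray(c,u,v,z):
    V=c["view"];R=V[:3,:3];o=-R.T@V[:3,3]
    d=R.T@np.array([(u-c["cx"])/c["fx"],(v-c["cy"])/c["fy"],1])
    return o+d*(z-o[2])/d[2]
def pts(c):
    v,u=np.mgrid[0:420,0:560];z=c["range_z"]
    P=np.stack([(u-c["cx"])/c["fx"]*z,(v-c["cy"])/c["fy"]*z,z],-1)
    V=c["view"];return (P-V[:3,3])@V[:3,:3]
def proj(c,p):
    q=c["view"]@np.append(p,1);return c["fx"]*q[0]/q[2]+c["cx"],c["fy"]*q[1]/q[2]+c["cy"]
E
python3 - <<'E'
from h import *
for n,x,y,w,h in(("top",170,120,170,170),("side",160,130,240,130)):
    c=pickle.load(open(f"pics/{n}0.pkl","rb"))
    cv2.imwrite(f"pics/{n}0c.png",cv2.resize(c["image"][y:y+h,x:x+w],None,fx=3.3,fy=3.3,interpolation=cv2.INTER_CUBIC))
    P=pts(c)
    ok=(c["range_z"]>0); print(ok.mean())
    print(n)
    # tray region heights
    H=P[...,2]
    if n=="top":
        for (u,v) in[(228,255),(225,262),(248,273),(253,281),(150,200),(300,220),(295,192),(295,186),(295,155),(320,172)]: print(u,v,np.round(P[v,u],3), np.round(ray(c,u,v,0),3))
E
```

```text
0.9959523809523809
top
228 255 [0.534 0.169 0.004] [0.535 0.169 0.   ]
225 262 [0.519 0.188 0.006] [0.52  0.188 0.   ]
248 273 [0.451 0.144 0.012] [0.453 0.144 0.   ]
253 281 [0.419 0.144 0.038] [0.424 0.143 0.   ]
150 200 [0.632 0.259 0.482] [0.822 0.295 0.   ]
300 220 [ 0.514 -0.085 -0.003] [ 0.514 -0.084  0.   ]
295 192 [ 0.59  -0.111  0.045] [ 0.602 -0.12   0.   ]
295 186 [ 0.602 -0.118  0.064] [ 0.619 -0.13   0.   ]
295 155 [ 0.678 -0.164  0.099] [ 0.711 -0.187 -0.   ]
320 172 [ 0.602 -0.21   0.059] [ 0.617 -0.226  0.   ]
0.9958460884353741
side
```

View pics/top0c.png

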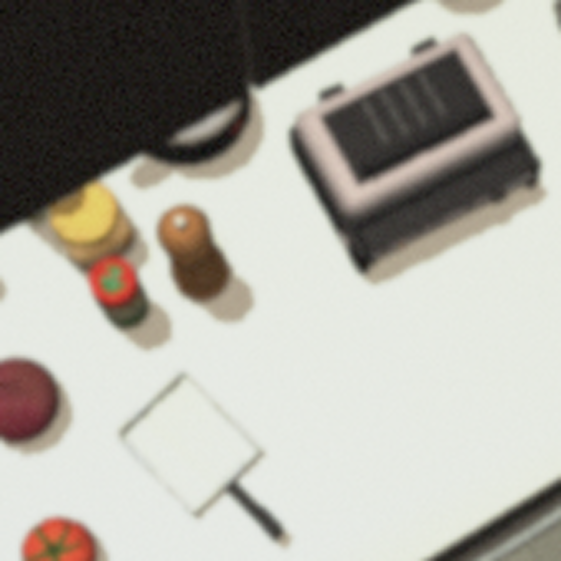

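View pics/side0c.png

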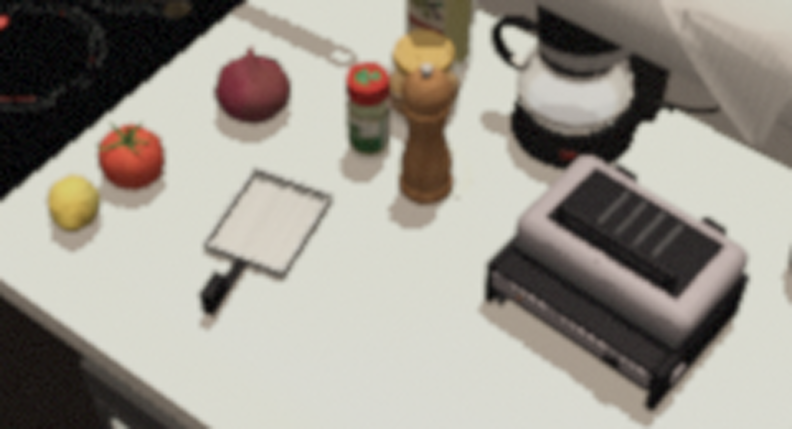

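```bash
python3 - <<'E'
from h import *
ct=pickle.load(open("pics/top0.pkl","rb"));cs=pickle.load(open("pics/side0.pkl","rb"))
# tray
from itertools import combinations
C=np.array([(185,375),(122,434),(198,515),(263,453)])/3.3+[170,120]-0.35
W=[ray(ct,*p,0.016) for p in C]; print("tray corners top",np.round(W,4).tolist())
for i in range(4): print(np.linalg.norm(W[i]-W[(i+1)%4]))
C2=np.array([(257,171),(331,199),(284,276),(206,246)])/3.3+[160,130]-0.35
W2=[ray(cs,*p,0.016) for p in C2]; print("tray corners side",np.round(W2,4).tolist())
print(np.round(np.mean(W,0),4),np.round(np.mean(W2,0),4))
# tab: points with z>0.02 near
for n,c in(("t",ct),("s",cs)):
    P=pts(c)
    m=(P[...,2]>0.025)&(P[...,2]<0.05)&(np.hypot(P[...,0]-.42,P[...,1]-.14)<.06)
    q=P[m];print(n,"tab",m.sum(),np.round(q.mean(0),4),np.round(q.min(0),3),np.round(q.max(0),3))
    m=(np.hypot(P[...,0]-.66,P[...,1]+.15)<.17)&(P[...,2]>.052)&(P[...,2]<.070)
    r=cv2.minAreaRect(P[m][:,:2].astype(np.float32));print(n,"ledge",m.sum(),r,np.round(cv2.boxPoints(r),3).tolist())
    m=(np.hypot(P[...,0]-.66,P[...,1]+.15)<.17)&(P[...,2]>.02)
    r=cv2.minAreaRect(P[m][:,:2].astype(np.float32));print(n,"all",m.sum(),r,np.round(cv2.boxPoints(r),3).tolist())
    m=(np.hypot(P[...,0]-.66,P[...,1]+.15)<.17)&(P[...,2]>.028)&(P[...,2]<.055)
    print(n,"face",m.sum()); np.save(f"pics/face_{n}.npy",P[m])
    q=P[m]; vx,vy,x0,y0=cv2.fitLine(q[:,:2].astype(np.float32),cv2.DIST_HUBER,0,.001,.001).ravel();print(np.degrees(np.arctan2(vy,vx)),x0,y0)
    for rx,ry,nm in((0,0,""),):pass
    for z0 in(.09,):
        m=(np.hypot(P[...,0]-.66,P[...,1]+.15)<.17)&(P[...,2]>.09)&(P[...,2]<.112)
        print("lid",cv2.minAreaRect(P[m][:,:2].astype(np.float32)))
E
```

```text
tray corners top [[0.5952, 0.1408, 0.016], [0.5765, 0.2199, 0.016], [0.4728, 0.1968, 0.016], [0.4918, 0.1154, 0.016]]
0.0813252806916622
0.1062608032817112
0.0835814223673231
0.10645961406195643
tray corners side [[0.5786, 0.2186, 0.016], [0.5957, 0.1343, 0.016], [0.4928, 0.1093, 0.016], [0.4743, 0.1944, 0.016]]
[0.534  0.1682 0.016 ] [0.5353 0.1641 0.016 ]
t tab 53 [0.4294 0.1467 0.0379] [0.415 0.137 0.025] [0.446 0.155 0.048]
t ledge 857 ((0.6591787934303284, -0.15544001758098602), (0.2033391147851944, 0.14887721836566925), 85.37504577636719) [[0.5770000219345093, -0.25099998712539673], [0.7250000238418579, -0.2630000114440918], [0.7419999837875366, -0.05999999865889549], [0.5929999947547913, -0.04800000041723251]]
t all 20423 ((0.6630378365516663, -0.15136376023292542), (0.3348083794116974, 0.16328543424606323), 87.46488189697266) [[0.5740000009536743, -0.3149999976158142], [0.7369999885559082, -0.32199999690055847], [0.7519999742507935, 0.012000000104308128], [0.5889999866485596, 0.01899999938905239]]
t face 204
76.54569 0.59860915 -0.13897803
lid ((0.6820245981216431, -0.1567271
[... 188 characters left out ...]
664007663727), (0.24149568378925323, 0.19150391221046448), 84.63285827636719) [[0.5720000267028809, -0.25200000405311584], [0.7630000114440918, -0.27000001072883606], [0.7860000133514404, -0.028999999165534973], [0.5950000286102295, -0.010999999940395355]]
s all 25316 ((0.6830989122390747, -0.1538284420967102), (0.3336758017539978, 0.2063901573419571), 85.94422912597656) [[0.5680000185966492, -0.31299999356269836], [0.7739999890327454, -0.328000009059906], [0.7979999780654907, 0.004999999888241291], [0.5920000076293945, 0.019999999552965164]]
s face 361
89.02149 0.58826864 -0.19858167
lid ((0.6812048554420471, -0.1605769693851471), (0.1887926459312439, 0.1277991235256195), 86.93058776855469)
```

```bash
python3 - <<'E'
from h import *
ct=pickle.load(open("pics/top0.pkl","rb"));cs=pickle.load(open("pics/side0.pkl","rb"))
for n,c in(("t",ct),("s",cs)):
    P=pts(c)
    for lo,hi in((.008,.03),(.03,.055),(.055,.068)):
        m=(P[...,2]>lo)&(P[...,2]<hi)&(P[...,0]>.55)&(P[...,0]<.70)&(P[...,1]<-.04)&(P[...,1]>-.27)
        q=P[m]; E=[]
        for y in np.arange(-.245,-.05,.01):
            k=q[(q[:,1]>y)&(q[:,1]<=y+.01)]
            if len(k)>2: E.append((np.percentile(k[:,0],5),y+.005))
        E=np.array(E,np.float32)
        if len(E)<5: continue
        vx,vy,x0,y0=cv2.fitLine(E[:,::-1].copy(),cv2.DIST_HUBER,0,.001,.001).ravel()
        print(n,lo,"slope dx/dy",vy/vx,"yaw",-np.degrees(np.arctan(vy/vx)),"x at -.15:",y0+vy/vx*(-.15-x0)); print(np.round(E[:,0]*1000).astype(int), 'y',np.round(q[:,1].min(),3),np.round(q[:,1].max(),3))
# image crops bigger
c=cs;cv2.imwrite("pics/s_g.png",cv2.resize(cs["image"][165:260,295:400],None,fx=6,fy=6,interpolation=cv2.INTER_CUBIC))
cv2.imwrite("pics/t_g.png",cv2.resize(ct["image"][120:210,250:345],None,fx=6,fy=6,interpolation=cv2.INTER_CUBIC))
E
```

```text
t 0.03 slope dx/dy 0.064382 yaw -3.6837325 x at -.15: 0.58672625
[583 582 583 580 579 582 586 586 586 586 588 588 589 589 589 591 591 591
 594 595] y -0.249 -0.051
t 0.055 slope dx/dy 0.053980622 yaw -3.0898628 x at -.15: 0.5893352
[586 586 586 585 585 587 588 587 589 588 589 590 593 592 592 592 593 594
 598 598] y -0.253 -0.053
s 0.03 slope dx/dy 0.059158824 yaw -3.3856049 x at -.15: 0.58481723
[581 580 581 578 577 582 584 585 584 584 585 587 586 587 588 588 588 590
 593] y -0.26 -0.054
s 0.055 slope dx/dy 0.058509536 yaw -3.3485317 x at -.15: 0.5875783
[582 584 583 585 583 586 587 586 587 587 588 590 589 591 591 591 593 591
 594] y -0.259 -0.054
```

View pics/s_g.png

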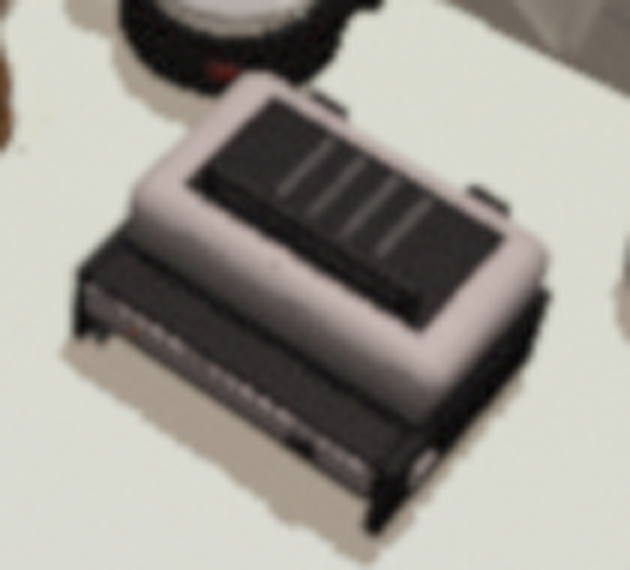

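View pics/t_g.png

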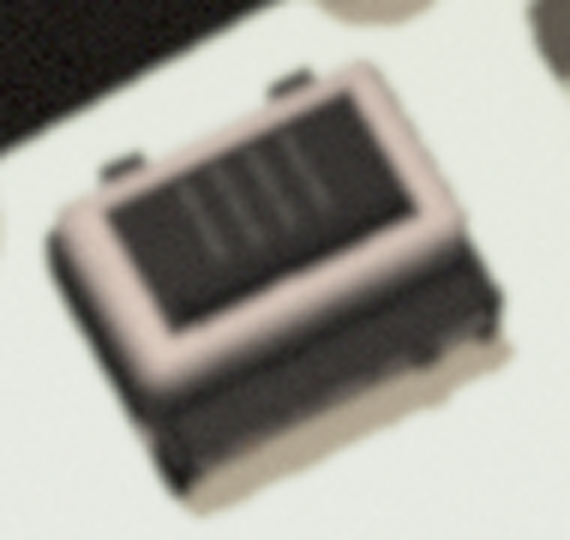

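```bash
python3 - <<'E'
from h import *
ct=pickle.load(open("pics/top0.pkl","rb"));cs=pickle.load(open("pics/side0.pkl","rb"))
for c,L,o,z in((cs,[(85,335),(375,530)],(295,165),0),(ct,[(185,493),(490,335)],(250,120),0),(cs,[(83,280),(372,475)],(295,165),.062),(ct,[(152,428),(500,295)],(250,120),.062)):
    a,b=[ray(c,p[0]/6+o[0]-.4,p[1]/6+o[1]-.4,z) for p in L]
    print(np.round(a,4),np.round(b,4),np.linalg.norm(a-b),"mid",np.round((a+b)/2,4),"yaw",np.degrees(np.arctan2((a-b)[1],(a-b)[0]))-90)
E
```

```text
[ 0.6019 -0.0619  0.    ] [ 0.5916 -0.2486  0.    ] 0.1869865038759007 mid [ 0.5968 -0.1553  0.    ] yaw -3.1605373250857838
[ 0.598  -0.0622  0.    ] [ 0.5883 -0.2508  0.    ] 0.18881670243363088 mid [ 0.5932 -0.1565  0.    ] yaw -2.939241868392955
[ 0.5916 -0.064   0.062 ] [ 0.5799 -0.2434  0.062 ] 0.17982666332594818 mid [ 0.5858 -0.1537  0.062 ] yaw -3.7286424459506122
[ 0.6214 -0.0562  0.062 ] [ 0.5891 -0.2501  0.062 ] 0.19654686702023508 mid [ 0.6053 -0.1532  0.062 ] yaw -9.455798767017583
```

```bash
cat >> h.py <<'E'
from scipy.spatial.transform import Rotation as Rn
def delta(s,pos,yawdeg):
    R0=Rn.from_euler('xyz',s["tool_rot"]); R1=Rn.from_euler('xyz',[np.pi,0,np.radians(yawdeg)])
    d=R0.inv().apply(np.array(pos)-s["ee_pos"])/.25; r=(R0.inv()*R1).as_rotvec()/(np.pi/4)
    return np.round(d,4).tolist(),np.round(r,4).tolist()
G=np.array([.587,-.1545]);GY=-3.3
def g2w(x,y):
    a=np.radians(GY);return G+[x*np.cos(a)-y*np.sin(a),x*np.sin(a)+y*np.cos(a)]
def w2g(p):
    a=np.radians(GY);d=np.array(p[:2])-G;return np.array([d[0]*np.cos(a)+d[1]*np.sin(a),-d[0]*np.sin(a)+d[1]*np.cos(a)])
def show(s):
    print("t",round(s["clock"],2),"pos",np.round(s["ee_pos"],4),"rot",np.round(np.degrees(s["tool_rot"]),2),"F",np.round(s["wrist_force"],2),"M",np.round(s["torque"],2),"gap",round(s["finger_gap"],3),"grill",np.round(w2g(s["ee_pos"])*1000,1))
E
python3 - <<'E'
from h import *
from bench import sensors
ct=pickle.load(open("pics/top0.pkl","rb"))
P=pts(ct)
for nm,u,v in(("mug",394,200),("mill",232,203),("mugL",384,205)): print(nm,np.round(P[v,u],3))
m=(P[...,2]>.02)&(P[...,2]<.12)&(abs(P[...,0]-.45)<.1)&(abs(P[...,1]+.37)<.1);q=P[m];print(q.min(0),q.max(0))
s=sensors.read_state();show(s)
for p in([.427,.142,.32],[.285,.35,.36]): print(delta(s,p,193.2))
E
```

```text
mug [ 0.408 -0.365  0.036]
mill [0.657 0.078 0.063]
mugL [ 0.405 -0.313  0.085]
[ 0.35324568 -0.4040417   0.02105531] [ 0.44501651 -0.30977179  0.09587965]
t 0.1 pos [0.1443 0.5564 0.4038] rot [-1.7990e+02 -2.0000e-02  1.6546e+02] F [ 0.25  0.37 -0.13] M [ 0.04  0.02 -0.01] gap 0.998 grill [-482.9  684.2]
([-1.5109, -1.3198, 0.3368], [-0.002, -0.001, -0.6165])
([-0.7522, -0.6574, 0.176], [-0.002, -0.001, -0.6165])
```

Call:
send_rows:
  deltas: [-1,-0.19,-0.165,0.044,0,0,-0.155,-1,-0.376,-0.329,0.088,0,0,-0.31,-1,-0.565,-0.493,0.132,0,0,-0.465,-1,-0.752,-0.657,0.176,0,0,-0.617,-1,-0.85,-0.75,0.2,0,0,-0.617,-1,-0.95,-0.9,0.23,0,0,-0.617,-1,-0.95,-0.9,0.23,0,0,-0.617]

```text
clock: 0.98
ee_pos: [0.3181, 0.2768, 0.3456]
tool_rot: [-3.139, -0.003, -2.915]
wrist_force: [0.3, 1.2, -0.5]
finger_gap: 0.997
```

```bash
python3 - <<'E'
from h import *
from bench import sensors
s=sensors.read_state();show(s)
for p in([.427,.142,.30],): print(delta(s,p,193.2))
E
```

```text
t 0.97 pos [0.3181 0.2768 0.3456] rot [-1.7988e+02 -1.7000e-01 -1.6703e+02] F [ 0.32  1.25 -0.48] M [-0.03  0.05  0.01] gap 0.997 grill [-293.3  415.1]
([-0.3041, -0.6229, 0.1828], [-0.0027, -0.0037, -0.0051])
```

Call:
send_rows:
  deltas: [-1,-0.1,-0.2,0.1,0,0,0,-1,-0.2,-0.4,0.2,0,0,0,-1,-0.304,-0.6,0.3,0,0,0,-1,-0.304,-0.623,0.34,-0.003,-0.004,-0.005,-1,-0.304,-0.623,0.34,-0.003,-0.004,-0.005]

```text
clock: 1.6
ee_pos: [0.4263, 0.1424, 0.2599]
tool_rot: [3.14, -0.002, -2.912]
wrist_force: [-0.2, 1.1, 0.2]
finger_gap: 1.004
```

```bash
python3 - <<'E'
from h import *
from bench import sensors,vision
s=sensors.read_state();show(s)
for p in([.427,.142,.181],): print(delta(s,p,193.2))
for n,x,y,w,h in(("top",170,170,130,130),("side",160,130,160,130)):
    c=vision.capture(n);cv2.imwrite(f"pics/{n}1.png",cv2.resize(c["image"][y:y+h,x:x+w],None,fx=4,fy=4,interpolation=cv2.INTER_CUBIC))
    pickle.dump(c,open(f"pics/{n}1.pkl","wb"))
E
```

```text
t 1.6 pos [0.4263 0.1424 0.2599] rot [ 1.7992e+02 -1.3000e-01 -1.6682e+02] F [-0.18  1.11  0.22] M [0.02 0.04 0.02] gap 1.004 grill [-177.6  287.1]
([-0.0033, -0.0026, 0.3155], [0.0017, -0.003, -0.0004])
```

View pics/side1.png

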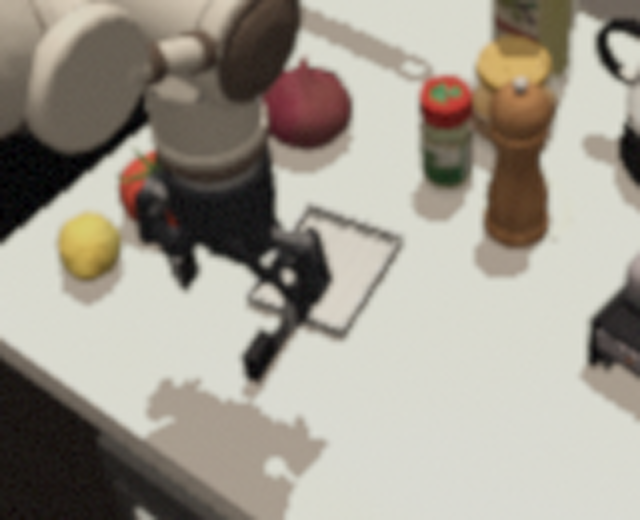

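View pics/top1.png

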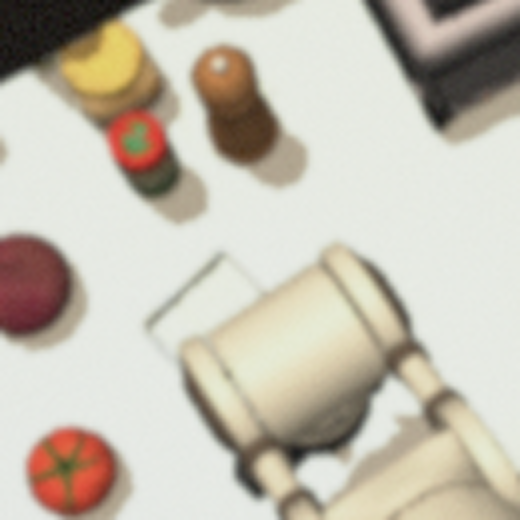

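Call:
send_rows:
  deltas: [-1,-0.003,-0.003,0.1,0,0,0,-1,-0.003,-0.003,0.2,0,0,0,-1,-0.003,-0.003,0.27,0,0,0,-1,-0.003,-0.003,0.31,0,0,0,-1,-0.003,-0.003,0.315,0,0,0,-1,-0.003,-0.003,0.315,0,0,0]

```text
clock: 2.45
ee_pos: [0.4277, 0.1429, 0.1831]
tool_rot: [3.141, 0.002, -2.909]
wrist_force: [-0.2, 0.2, 0.3]
finger_gap: 1.002
```

```bash
python3 - <<'E'
from h import *
from bench import sensors,vision
s=sensors.read_state();show(s)
c=vision.capture("side");cv2.imwrite("pics/side2.png",cv2.resize(c["image"][160:250,190:310],None,fx=6,fy=6,interpolation=cv2.INTER_CUBIC))
E
```

```text
t 2.45 pos [0.4277 0.1429 0.1831] rot [ 1.7997e+02  1.1000e-01 -1.6668e+02] F [-0.19  0.23  0.28] M [ 0.01 -0.03 -0.01] gap 1.002 grill [-176.2  287.8]
```

View pics/side2.png

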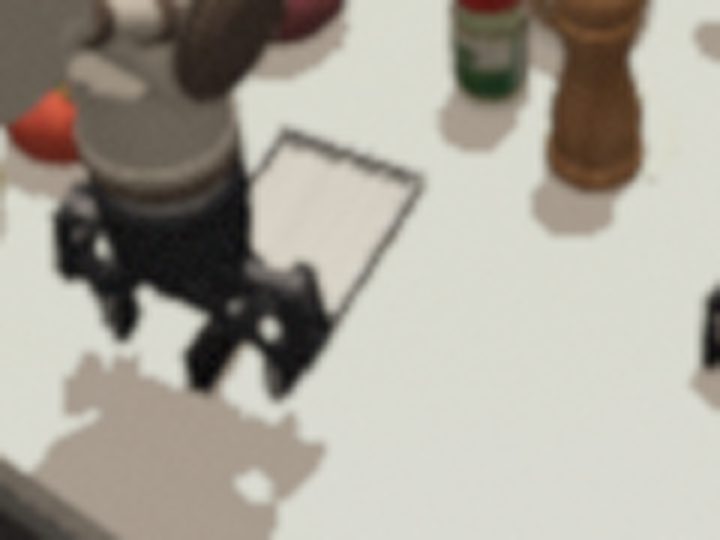

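The tab (about 215,350 in this crop) stands between the two fingers, so I close.

Call:
send_rows:
  deltas: [0,0,0,0.003,0,0,0,0.5,0,0,0.005,0,0,0,1,0,0,0.005,0,0,0,1,0,0,0.005,0,0,0,1,0,0,0.005,0,0,0,1,0,0,0.005,0,0,0,1,0,0,0.005,0,0,0,1,0,0,0.005,0,0,0]

```text
clock: 3.5
ee_pos: [0.4278, 0.1428, 0.182]
tool_rot: [3.141, 0.002, -2.909]
wrist_force: [-1.7, -1.4, 3.6]
finger_gap: 0.156
```

```bash
python3 - <<'E'
from h import *
from bench import sensors,vision
s=sensors.read_state();show(s)
c=vision.capture("side");cv2.imwrite("pics/side3.png",cv2.resize(c["image"][160:250,190:310],None,fx=6,fy=6,interpolation=cv2.INTER_CUBIC))
for nm,(x,y),yaw in(("back",(-.235,.24),183),("front",(-.205,-.013),176.7)):
  p=g2w(x,y);print(nm,p,delta(s,[*p,.182],yaw))
E
```

```text
t 3.5 pos [0.4278 0.1428 0.182 ] rot [ 1.7998e+02  1.2000e-01 -1.6669e+02] F [-1.69 -1.43  3.59] M [-0.02  0.22  0.01] gap 0.156 grill [-176.1  287.7]
back [0.36620504 0.09862958] ([0.2804, -0.1153, -0.0005], [0.0007, 0.0026, 0.2292])
front [ 0.3815916  -0.15567782] ([0.4548, -1.1194, -0.0011], [0.0008, 0.0026, 0.3692])
```

View pics/side3.png

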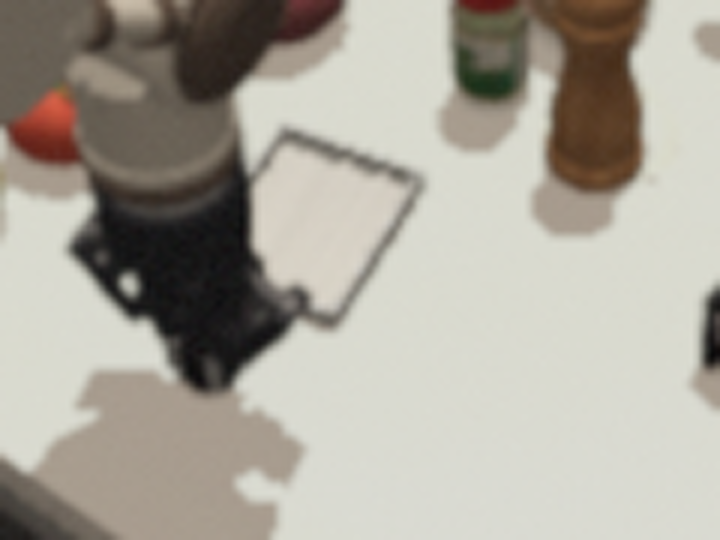

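Call:
send_rows:
  deltas: [1,0.07,-0.03,0,0,0,0.04,1,0.14,-0.06,0,0,0,0.1,1,0.21,-0.09,0,0,0,0.16,1,0.28,-0.13,0,0,0,0.229,1,0.3,-0.24,0,0,0,0.25,1,0.325,-0.36,0,0,0,0.28,1,0.35,-0.48,0,0,0,0.3,1,0.375,-0.6,0,0,0,0.32,1,0.4,-0.72,0,0,0,0.35,1,0.41,-0.8,0,0,0,0.369,1,0.41,-0.8,0,0,0,0.369]

```text
clock: 4.92
ee_pos: [0.3743, -0.0763, 0.1818]
tool_rot: [3.141, 0.003, 3.082]
wrist_force: [-0.3, -2.3, 1.5]
finger_gap: 0.156
```

```bash
python3 - <<'E'
from h import *
from bench import sensors,vision
s=sensors.read_state();show(s)
p=g2w(-.205,-.013);print(p,delta(s,[*p,.181],176.7))
c=vision.capture("side");cv2.imwrite("pics/side4.png",cv2.resize(c["image"][150:290,190:390],None,fx=4,fy=4,interpolation=cv2.INTER_CUBIC))
E
```

```text
t 4.92 pos [ 0.3743 -0.0763  0.1818] rot [1.7998e+02 1.5000e-01 1.7658e+02] F [-0.34 -2.26  1.49] M [-0.37 -0.12 -0.1 ] gap 0.156 grill [-216.8   65.8]
[ 0.3815916  -0.15567782] ([-0.048, -0.3151, 0.0033], [0.0005, 0.0034, -0.0027])
```

View pics/side4.png

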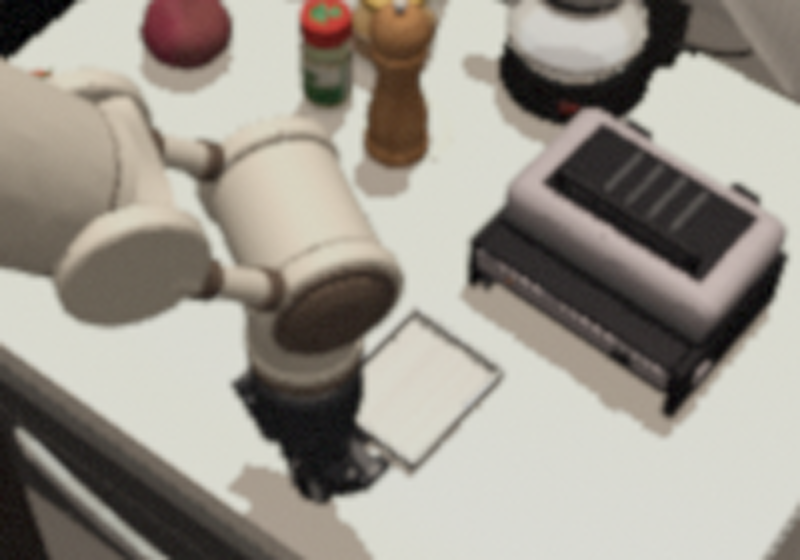

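Call:
send_rows:
  deltas: [1,-0.012,-0.08,0,0,0,0,1,-0.024,-0.16,0,0,0,0,1,-0.036,-0.24,0,0,0,0,1,-0.048,-0.315,0,0,0,-0.003,1,-0.048,-0.315,0,0,0,-0.003,1,-0.048,-0.315,0,0,0,-0.003]

```text
clock: 5.72
ee_pos: [0.3817, -0.1544, 0.1819]
tool_rot: [-3.141, 0.003, 3.086]
wrist_force: [0.1, -1.3, 0.5]
finger_gap: 0.153
```

```bash
python3 - <<'E'
from h import *
from bench import sensors,vision
s=sensors.read_state();show(s)
p=g2w(-.135,-.013);print(p,delta(s,[*p,.181],176.7))
for n,x,y,w,h in(("side",240,170,160,120),("top",240,150,120,100)):
    c=vision.capture(n);cv2.imwrite(f"pics/{n}5.png",cv2.resize(c["image"][y:y+h,x:x+w],None,fx=5,fy=5,interpolation=cv2.INTER_CUBIC));pickle.dump(c,open(f"pics/{n}5.pkl","wb"))
E
```

```text
t 5.72 pos [ 0.3817 -0.1544  0.1819] rot [-179.99    0.19  176.8 ] F [ 0.09 -1.28  0.47] M [-0.2  -0.11 -0.1 ] gap 0.153 grill [-204.9  -11.7]
[ 0.45147552 -0.1597073 ] ([-0.2797, -0.0056, 0.0044], [-0.0002, 0.0041, 0.0021])
```

View pics/side5.png

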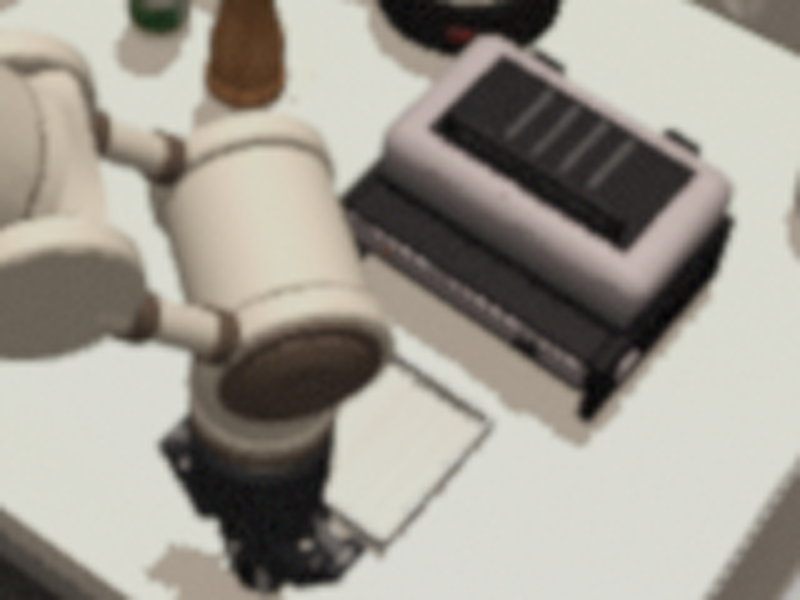

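View pics/top5.png

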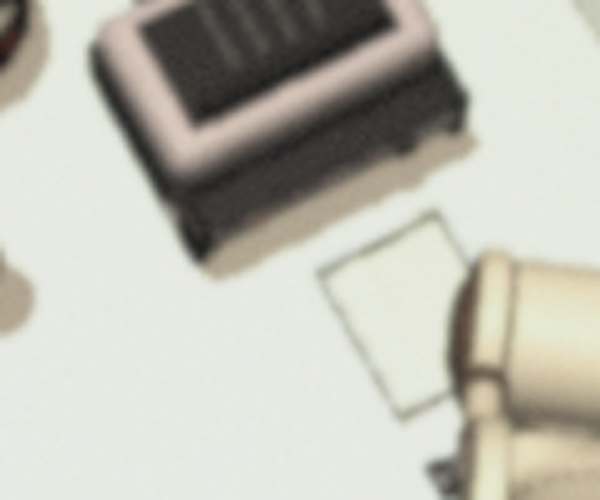

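```bash
python3 - <<'E'
from h import *
ct=pickle.load(open("pics/top5.pkl","rb"));cs=pickle.load(open("pics/side5.pkl","rb"))
def go(c,L,o,k,z):
    return [w2g(ray(c,p[0]/k+o[0]-.4,p[1]/k+o[1]-.4,z))*1000 for p in L]
T=go(ct,[(318,271),(436,210),(403,418)],(240,150),5,.016);S=go(cs,[(492,425),(382,548),(392,358)],(240,170),5,.016)
print("top NL NR nearL",np.round(T,1));print("side NR nearR",np.round(S,1))
a=T[0]-T[2];print("left edge ang",np.degrees(np.arctan2(a[1],a[0])));a=T[0]-T[1];print("nose ang",np.degrees(np.arctan2(a[1],a[0]))-90)
a=S[0]-S[1];print("right edge ang side",np.degrees(np.arctan2(a[1],a[0])))
# mouth corners: legs of face on bottom
print(np.round(go(ct,[(200,262),(455,132)],(240,150),5,0),1),np.round(go(cs,[(362,258),(590,418)],(240,170),5,0),1))
E
```

```text
top NL NR nearL [[ -38.5   34.1]
 [ -38.3  -52.2]
 [-147.8   33.1]]
side NR nearR [[ -41.3  -57.2]
 [-148.5  -57.1]
 [ -42.6   17.1]]
left edge ang 0.5243547529182643
nose ang 0.1460590145436953
right edge ang side -0.03574835811243465
[[  6.2  95.5]
 [  6.2 -93.2]] [[ 14.   83.5]
 [ 10.2 -95.4]]
```

Call:
send_rows:
  deltas: [1,-0.05,-0.002,0,0,0,0,1,-0.1,-0.004,0,0,0,0,1,-0.15,-0.006,0,0,0,0,1,-0.2,-0.006,0,0,0,0,1,-0.24,-0.006,0,0,0,0,1,-0.27,-0.006,0,0,0,0,1,-0.27,-0.006,0,0,0,0]

```text
clock: 6.7
ee_pos: [0.4493, -0.1589, 0.1819]
tool_rot: [3.141, 0.003, 3.087]
wrist_force: [1.5, 0.7, 1.2]
finger_gap: 0.155
```

```bash
python3 - <<'E'
from h import *
from bench import sensors,vision
s=sensors.read_state();show(s)
p=g2w(-.137,.003);print(p,delta(s,[*p,.1815],176.7))
for n,x,y,w,h in(("side",240,170,160,120),("top",240,150,120,100)):
    c=vision.capture(n);cv2.imwrite(f"pics/{n}6.png",cv2.resize(c["image"][y:y+h,x:x+w],None,fx=5,fy=5,interpolation=cv2.INTER_CUBIC));pickle.dump(c,open(f"pics/{n}6.pkl","wb"))
E
```

```text
t 6.7 pos [ 0.4493 -0.1589  0.1819] rot [1.7996e+02 1.7000e-01 1.7686e+02] F [1.48 0.73 1.24] M [ 0.13 -0.16  0.06] gap 0.155 grill [-137.2  -12.3]
[ 0.45039986 -0.1436187 ] ([-0.0012, 0.0613, 0.0016], [0.0009, 0.0037, 0.0037])
```

View pics/side6.png

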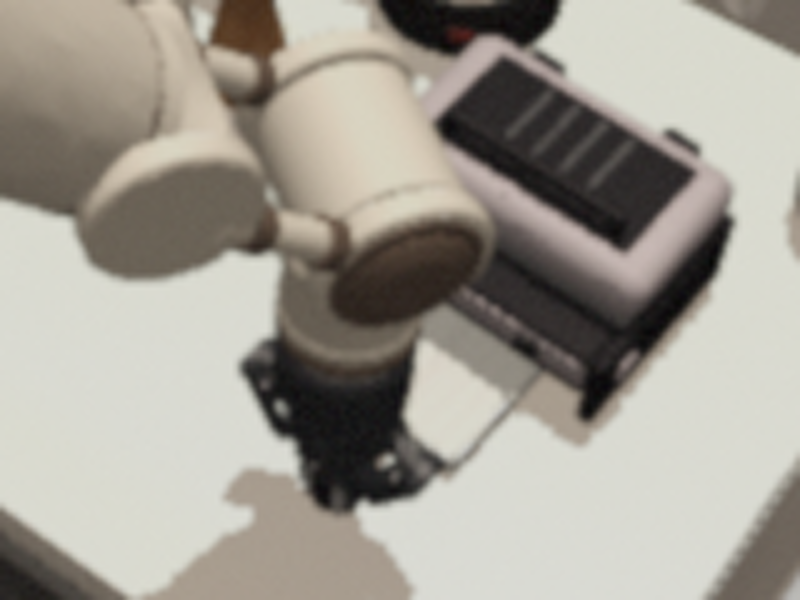

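View pics/top6.png

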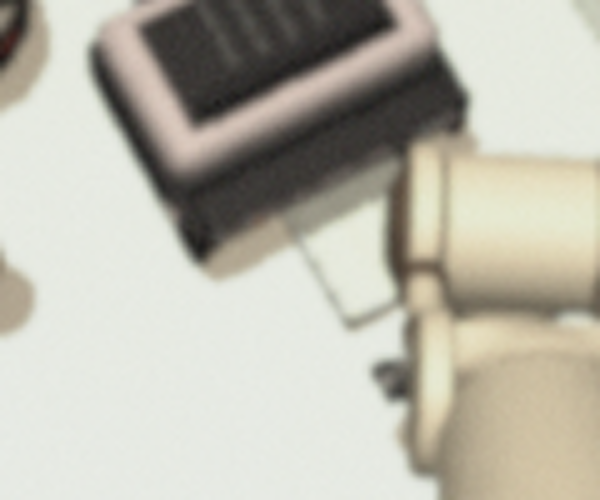

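Call:
send_rows:
  deltas: [1,0,0.02,0,0,0,0,1,0,0.04,0,0,0,0,1,0,0.06,0,0,0,0,1,0,0.06,0,0,0,0]

```text
clock: 7.3
ee_pos: [0.4497, -0.1434, 0.1818]
tool_rot: [3.14, 0.003, 3.087]
wrist_force: [-0.8, 0.8, 0.9]
finger_gap: 0.154
```

Call:
send_rows:
  deltas: [1,0,0.008,0,0,0,0,1,0,0.012,0,0,0,0]

```text
clock: 7.55
ee_pos: [0.4499, -0.1404, 0.1819]
tool_rot: [3.141, 0.003, 3.087]
wrist_force: [-0.6, -1.0, 0.2]
finger_gap: 0.154
```

Call:
send_rows:
  deltas: [1,0,0.008,0,0,0,0,1,0,0.012,0,0,0,0]

```text
clock: 7.8
ee_pos: [0.4501, -0.1374, 0.1819]
tool_rot: [3.141, 0.003, 3.087]
wrist_force: [0.4, -1.9, 0.5]
finger_gap: 0.152
```

```bash
python3 - <<'E'
from h import *
from bench import sensors
show(sensors.read_state())
E
```

```text
t 7.8 pos [ 0.4501 -0.1374  0.1819] rot [1.7994e+02 1.7000e-01 1.7687e+02] F [ 0.43 -1.93  0.48] M [-0.28  0.02 -0.06] gap 0.152 grill [-137.7    9.2]
```

Call:
send_rows:
  deltas: [1,0,0.008,0,0,0,0,1,0,0.012,0,0,0,0]

```text
clock: 8.05
ee_pos: [0.4503, -0.1343, 0.1819]
tool_rot: [3.141, 0.003, 3.087]
wrist_force: [-0.1, -0.9, 0.1]
finger_gap: 0.153
```

Call:
send_rows:
  deltas: [1,0,0.008,0,0,0,0,1,0,0.012,0,0,0,0]

```text
clock: 8.3
ee_pos: [0.4504, -0.1312, 0.1819]
tool_rot: [3.141, 0.003, 3.087]
wrist_force: [-0.4, -2.0, 0.5]
finger_gap: 0.153
```

```bash
python3 - <<'E'
from h import *
from bench import sensors
show(sensors.read_state())
E
```

```text
t 8.3 pos [ 0.4504 -0.1312  0.1819] rot [1.7994e+02 1.7000e-01 1.7689e+02] F [-0.35 -2.04  0.46] M [-0.23  0.09 -0.09] gap 0.153 grill [-137.7   15.4]
```

Call:
send_rows:
  deltas: [1,0,0.008,0,0,0,0,1,0,0.012,0,0,0,0]

```text
clock: 8.55
ee_pos: [0.4506, -0.128, 0.1819]
tool_rot: [3.141, 0.003, 3.087]
wrist_force: [0.5, -1.6, 0.0]
finger_gap: 0.153
```

Call:
send_rows:
  deltas: [1,0,0.008,0,0,0,0,1,0,0.012,0,0,0,0]

```text
clock: 8.8
ee_pos: [0.4508, -0.1249, 0.1819]
tool_rot: [3.141, 0.003, 3.087]
wrist_force: [0.4, -0.9, 0.6]
finger_gap: 0.151
```

```bash
python3 - <<'E'
from h import *
from bench import sensors
show(sensors.read_state())
E
```

```text
t 8.8 pos [ 0.4508 -0.1249  0.1819] rot [1.7994e+02 1.6000e-01 1.7690e+02] F [ 0.44 -0.85  0.56] M [-0.27  0.06 -0.03] gap 0.151 grill [-137.7   21.7]
```

Call:
send_rows:
  deltas: [1,0,0.008,0,0,0,0,1,0,0.012,0,0,0,0]

```text
clock: 9.05
ee_pos: [0.4509, -0.1218, 0.1819]
tool_rot: [3.141, 0.003, 3.088]
wrist_force: [0.0, -2.3, -0.4]
finger_gap: 0.153
```

Call:
send_rows:
  deltas: [1,0,0.008,0,0,0,0,1,0,0.012,0,0,0,0]

```text
clock: 9.3
ee_pos: [0.4511, -0.1187, 0.1819]
tool_rot: [3.141, 0.003, 3.088]
wrist_force: [0.3, -1.7, 0.4]
finger_gap: 0.158
```

```bash
python3 - <<'E'
from h import *
from bench import sensors
show(sensors.read_state())
E
```

```text
t 9.3 pos [ 0.4511 -0.1187  0.1819] rot [1.7994e+02 1.6000e-01 1.7690e+02] F [ 0.3  -1.72  0.37] M [-0.29  0.06 -0.14] gap 0.158 grill [-137.7   27.9]
```

Call:
send_rows:
  deltas: [1,0,0.008,0,0,0,0,1,0,0.012,0,0,0,0]

```text
clock: 9.55
ee_pos: [0.4513, -0.1155, 0.1819]
tool_rot: [3.141, 0.003, 3.088]
wrist_force: [0.7, -2.0, 0.6]
finger_gap: 0.154
```

```bash
python3 - <<'E'
from h import *
from bench import sensors,vision
show(sensors.read_state())
for n,x,y,w,h in(("top",240,150,120,100),):
    c=vision.capture(n);cv2.imwrite(f"pics/{n}7.png",cv2.resize(c["image"][y:y+h,x:x+w],None,fx=5,fy=5,interpolation=cv2.INTER_CUBIC));pickle.dump(c,open(f"pics/{n}7.pkl","wb"))
E
```

```text
t 9.55 pos [ 0.4513 -0.1155  0.1819] rot [1.7994e+02 1.6000e-01 1.7691e+02] F [ 0.69 -1.97  0.64] M [-0.33  0.08 -0.1 ] gap 0.154 grill [-137.8   31.1]
```

View pics/top7.png

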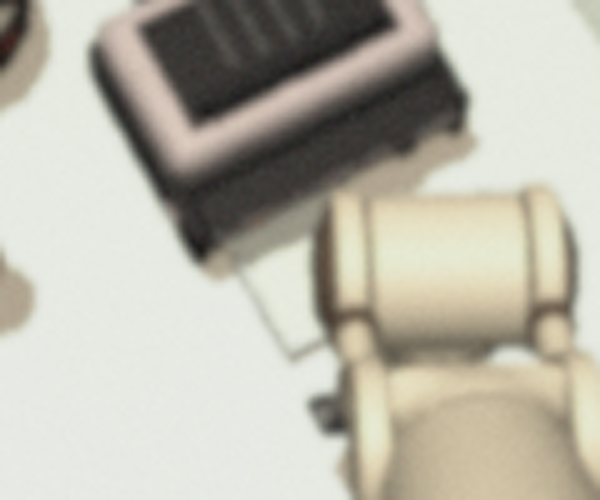

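Call:
send_rows:
  deltas: [1,0,0.006,0,0,0,0,1,0,0.008,0,0,0,0]

```text
clock: 9.85
ee_pos: [0.4514, -0.1134, 0.1819]
tool_rot: [3.14, 0.003, 3.088]
wrist_force: [0.2, -2.5, 0.3]
finger_gap: 0.153
```

Call:
send_rows:
  deltas: [1,0,0.006,0,0,0,0,1,0,0.008,0,0,0,0]

```text
clock: 10.1
ee_pos: [0.4513, -0.1117, 0.1819]
tool_rot: [3.141, 0.002, 3.087]
wrist_force: [-3.0, -5.0, 1.1]
finger_gap: 0.149
```

```bash
python3 - <<'E'
from h import *
from bench import sensors
show(sensors.read_state())
E
```

```text
t 10.1 pos [ 0.4513 -0.1117  0.1819] rot [1.7998e+02 1.3000e-01 1.7687e+02] F [-3.02 -4.99  1.1 ] M [-0.87  0.44 -0.58] gap 0.149 grill [-137.9   34.9]
```

Call:
send_rows:
  deltas: [1,-0.012,-0.003,0,0,0,0,1,-0.028,-0.003,0,0,0,0,1,-0.04,-0.003,0,0,0,0]

```text
clock: 10.48
ee_pos: [0.4604, -0.113, 0.1819]
tool_rot: [3.141, -0.002, 3.087]
wrist_force: [-10.2, -2.4, 10.2]
finger_gap: 0.152
```

```bash
python3 - <<'E'
from h import *
from bench import sensors,vision
s=sensors.read_state();show(s)
p=g2w(-.115,.0343);print(p,delta(s,[*p,.1817],176.7))
E
```

```text
t 10.47 pos [ 0.4604 -0.113   0.1819] rot [ 1.7994e+02 -1.1000e-01  1.7688e+02] F [-10.18  -2.42  10.15] M [-0.46  1.29 -0.34] gap 0.152 grill [-128.8   34.2]
[ 0.47416514 -0.11363701] ([-0.0552, 0.0003, 0.0007], [0.0012, -0.0026, 0.0039])
```

Call:
send_rows:
  deltas: [1,0,0,0,0,0,0]

```text
clock: 10.6
ee_pos: [0.4605, -0.113, 0.1821]
tool_rot: [3.141, -0.001, 3.087]
wrist_force: [2.1, -2.3, 0.2]
finger_gap: 0.152
```

```bash
python3 - <<'E'
from h import *
from bench import sensors,vision
s=sensors.read_state();show(s)
for n,x,y,w,h in(("side",240,170,160,120),("top",240,150,120,100)):
    c=vision.capture(n);cv2.imwrite(f"pics/{n}8.png",cv2.resize(c["image"][y:y+h,x:x+w],None,fx=5,fy=5,interpolation=cv2.INTER_CUBIC));pickle.dump(c,open(f"pics/{n}8.pkl","wb"))
show(sensors.read_state())
E
```

```text
t 10.6 pos [ 0.4605 -0.113   0.1821] rot [ 1.7994e+02 -8.0000e-02  1.7684e+02] F [ 2.1  -2.3   0.17] M [-0.33 -0.32 -0.3 ] gap 0.152 grill [-128.7   34.1]
t 10.7 pos [ 0.4605 -0.113   0.1821] rot [ 1.7995e+02 -8.0000e-02  1.7686e+02] F [-0.83 -2.12  2.43] M [-0.39  0.12 -0.29] gap 0.155 grill [-128.6   34.1]
```

View pics/side8.png

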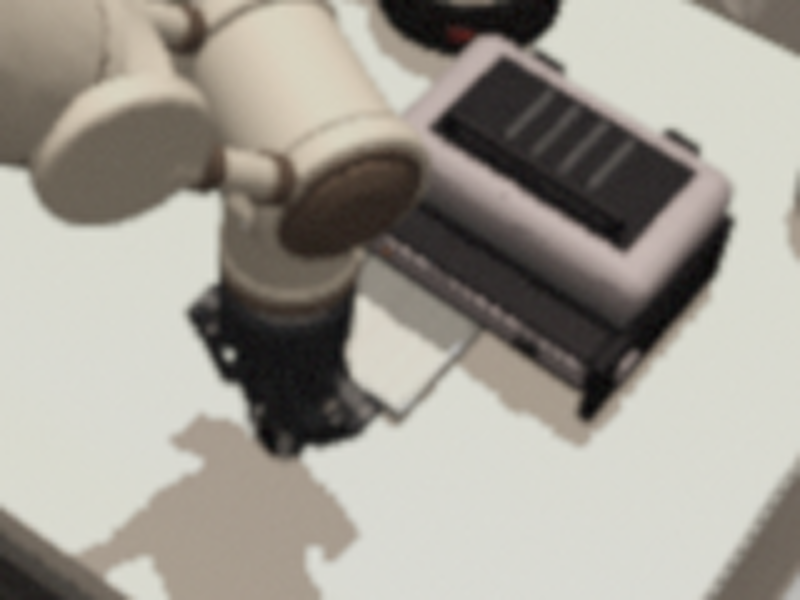

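View pics/top8.png

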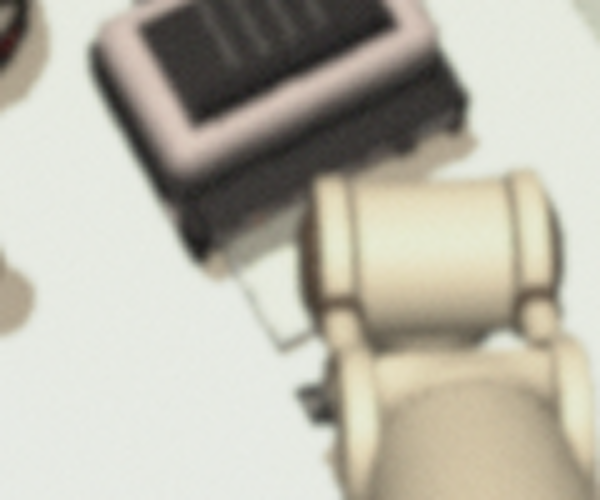

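Call:
send_rows:
  deltas: [1,-0.008,0,0,0,0,0,1,-0.016,0,0,0,0,0,1,-0.024,0,0,0,0,0,1,-0.032,0,0,0,0,0]

```text
clock: 11.2
ee_pos: [0.4675, -0.1134, 0.182]
tool_rot: [3.14, -0.006, 3.087]
wrist_force: [-10.6, -2.7, 11.4]
finger_gap: 0.156
```

```bash
python3 - <<'E'
from h import *
from bench import sensors
show(sensors.read_state())
E
```

```text
t 11.2 pos [ 0.4675 -0.1134  0.182 ] rot [179.93  -0.35 176.89] F [-10.58  -2.65  11.4 ] M [-0.5   1.29 -0.34] gap 0.156 grill [-121.7   34.2]
```

Call:
send_rows:
  deltas: [1,0,0,-0.001,0,-0.008,0,1,0,0,-0.002,0,-0.014,0,1,0,0,-0.002,0,-0.014,0]

```text
clock: 11.58
ee_pos: [0.4668, -0.1133, 0.182]
tool_rot: [3.14, 0.002, 3.087]
wrist_force: [-4.8, -3.3, 0.9]
finger_gap: 0.159
```

```bash
python3 - <<'E'
from h import *
from bench import sensors
show(sensors.read_state())
E
```

```text
t 11.57 pos [ 0.4668 -0.1133  0.182 ] rot [1.7991e+02 1.3000e-01 1.7689e+02] F [-4.77 -3.33  0.9 ] M [-0.63  0.78 -0.38] gap 0.159 grill [-122.4   34.2]
```

Call:
send_rows:
  deltas: [1,-0.01,0,-0.001,0,-0.003,0,1,-0.02,0,-0.001,0,-0.006,0,1,-0.03,0,-0.001,0,-0.008,0,1,-0.04,0,-0.001,0,-0.01,0]

```text
clock: 12.08
ee_pos: [0.4758, -0.1139, 0.1817]
tool_rot: [3.14, 0.007, 3.087]
wrist_force: [-7.0, -3.9, 2.6]
finger_gap: 0.155
```

```bash
python3 - <<'E'
from h import *
from bench import sensors
show(sensors.read_state())
E
```

```text
t 12.07 pos [ 0.4758 -0.1139  0.1817] rot [179.89   0.37 176.9 ] F [-6.99 -3.85  2.62] M [-0.72  0.98 -0.48] gap 0.155 grill [-113.3   34.2]
```

```bash
python3 - <<'E'
from h import *
from bench import sensors,vision
for n,x,y,w,h in(("side",280,200,80,70),("top",260,190,80,70)):
    c=vision.capture(n);cv2.imwrite(f"pics/{n}9.png",cv2.resize(c["image"][y:y+h,x:x+w],None,fx=8,fy=8,interpolation=cv2.INTER_CUBIC));pickle.dump(c,open(f"pics/{n}9.pkl","wb"))
E
```

```text
(no output)
```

View pics/side9.png

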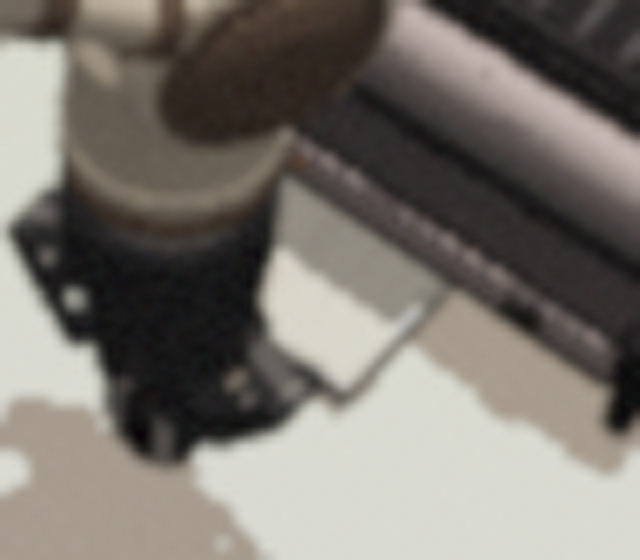

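View pics/top9.png

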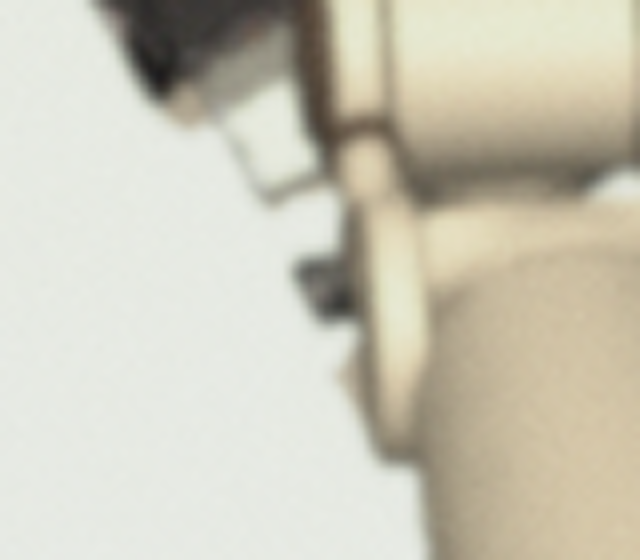

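```bash
python3 - <<'E'
from h import *
c9t=pickle.load(open("pics/top9.pkl","rb"));c9s=pickle.load(open("pics/side9.pkl","rb"));c8t=pickle.load(open("pics/top8.pkl","rb"));c8s=pickle.load(open("pics/side8.pkl","rb"))
f=lambda c,p,o,k:print(np.round(w2g(ray(c,p[0]/k+o[0]-.4,p[1]/k+o[1]-.4,.016))*1000,1))
print("nearL top 8,9");f(c8t,(285,348),(240,150),5);f(c9t,(268,202),(260,190),8)
print("nearR side 8,9");f(c8s,(400,414),(240,170),5);f(c9s,(346,390),(280,200),8)
print("right edge at mouth");f(c8s,(478,330),(240,170),5);f(c9s,(445,293),(280,200),8)
f(c9t,(222,112),(260,190),8)
E
```

```text
nearL top 8,9
[-73.2  76.9]
[-55.4  79.9]
nearR side 8,9
[-71.  -10.8]
[-53.3  -9.6]
right edge at mouth
[  8.1 -10.8]
[  6.3 -12.2]
[-14.2  78.4]
```

Call:
send_rows:
  deltas: [1,-0.01,-0.002,0,0,0,0,1,-0.02,-0.003,0,0,0,0,1,-0.03,-0.003,0,0,0,0,1,-0.04,-0.004,0,0,0,0,1,-0.05,-0.004,0,0,-0.002,0]

```text
clock: 12.8
ee_pos: [0.4883, -0.1153, 0.1815]
tool_rot: [3.139, 0.008, 3.088]
wrist_force: [-3.2, -1.2, 2.2]
finger_gap: 0.155
```

```bash
python3 - <<'E'
from h import *
from bench import sensors
show(sensors.read_state())
E
```

```text
t 12.8 pos [ 0.4883 -0.1153  0.1815] rot [179.86   0.45 176.91] F [-3.24 -1.18  2.16] M [-0.19  0.52 -0.14] gap 0.155 grill [-100.8   33.5]
```

Call:
send_rows:
  deltas: [1,-0.01,0,0,0,0,0,1,-0.02,0,0,0,0,0,1,-0.03,0,0,0,0,0,1,-0.04,0,0,0,0,0,1,-0.05,0,0,0,-0.002,0]

```text
clock: 13.42
ee_pos: [0.5009, -0.1159, 0.1815]
tool_rot: [3.139, 0.01, 3.088]
wrist_force: [-2.6, -1.6, 0.8]
finger_gap: 0.151
```

```bash
python3 - <<'E'
from h import *
from bench import sensors
show(sensors.read_state())
E
```

```text
t 13.43 pos [ 0.5009 -0.1159  0.1815] rot [179.86   0.55 176.91] F [-2.63 -1.61  0.83] M [-0.28  0.51 -0.17] gap 0.151 grill [-88.1  33.6]
```

Call:
send_rows:
  deltas: [1,-0.01,0,0,0,0,0,1,-0.02,0,0,0,0,0,1,-0.03,0,0,0,0,0,1,-0.04,0,0,0,0,0,1,-0.05,0,0,0,0,0,1,-0.06,0,0,0,0,0]

```text
clock: 14.18
ee_pos: [0.5161, -0.1167, 0.1815]
tool_rot: [3.139, 0.009, 3.088]
wrist_force: [-2.4, -1.7, 1.3]
finger_gap: 0.151
```

```bash
python3 - <<'E'
from h import *
from bench import sensors,vision
show(sensors.read_state())
for n,x,y,w,h in(("side",280,200,80,70),("top",260,190,80,70)):
    c=vision.capture(n);cv2.imwrite(f"pics/{n}10.png",cv2.resize(c["image"][y:y+h,x:x+w],None,fx=8,fy=8,interpolation=cv2.INTER_CUBIC));pickle.dump(c,open(f"pics/{n}10.pkl","wb"))
E
```

```text
t 14.18 pos [ 0.5161 -0.1167  0.1815] rot [179.85   0.54 176.91] F [-2.39 -1.71  1.29] M [-0.33  0.53 -0.28] gap 0.151 grill [-73.   33.7]
```

View pics/side10.png

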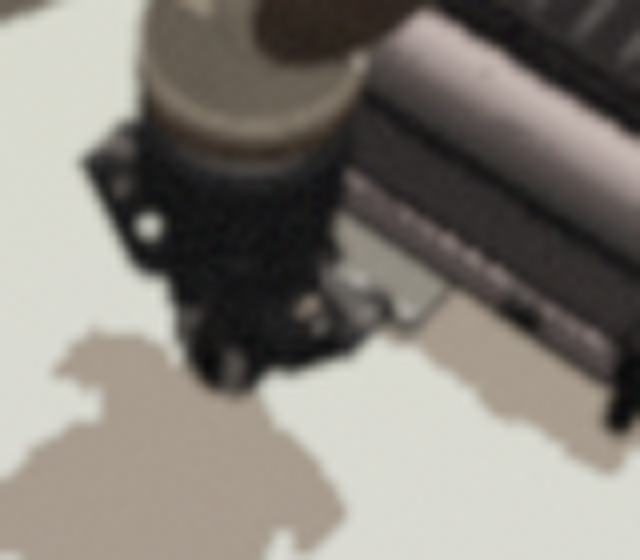

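Call:
send_rows:
  deltas: [1,-0.01,0,0,0,0,0,1,-0.02,0,0,0,0,0,1,-0.03,0,0,0,0,0,1,-0.04,0,0,0,0,0]

```text
clock: 14.78
ee_pos: [0.5264, -0.1173, 0.1816]
tool_rot: [3.139, 0.01, 3.088]
wrist_force: [-1.5, -1.3, -0.9]
finger_gap: 0.153
```

Call:
send_rows:
  deltas: [1,-0.006,0,0,0,0,0,1,-0.012,0,0,0,0,0]

```text
clock: 15.02
ee_pos: [0.5295, -0.1174, 0.1815]
tool_rot: [3.139, 0.01, 3.088]
wrist_force: [-2.5, -2.2, -0.2]
finger_gap: 0.155
```

Call:
send_rows:
  deltas: [1,-0.005,0,0,0,0,0,1,-0.01,0,0,0,0,0]

```text
clock: 15.28
ee_pos: [0.532, -0.1176, 0.1816]
tool_rot: [3.139, 0.01, 3.088]
wrist_force: [-1.7, -2.3, -1.0]
finger_gap: 0.155
```

```bash
python3 - <<'E'
from h import *
from bench import sensors,vision
show(sensors.read_state())
E
```

```text
t 15.28 pos [ 0.532  -0.1176  0.1816] rot [179.85   0.59 176.9 ] F [-1.7  -2.33 -1.  ] M [-0.3   0.42 -0.26] gap 0.155 grill [-57.   33.7]
```

Call:
send_rows:
  deltas: [1,-0.004,0,0,0,0,0,1,-0.008,0,0,0,0,0]

```text
clock: 15.52
ee_pos: [0.5332, -0.1176, 0.1815]
tool_rot: [3.139, 0.006, 3.088]
wrist_force: [-10.8, -2.1, 7.8]
finger_gap: 0.149
```

Call:
send_rows:
  deltas: [1,-0.004,0,0,0,0,0,1,-0.008,0,0,0,0,0]

```text
clock: 15.78
ee_pos: [0.534, -0.1177, 0.1815]
tool_rot: [3.138, 0.001, 3.089]
wrist_force: [-14.7, -1.2, 9.6]
finger_gap: 0.153
```

```bash
python3 - <<'E'
from h import *
from bench import sensors,vision
show(sensors.read_state())
for n,x,y,w,h in(("side",280,200,80,70),("top",260,170,80,70)):
    c=vision.capture(n);cv2.imwrite(f"pics/{n}11.png",cv2.resize(c["image"][y:y+h,x:x+w],None,fx=8,fy=8,interpolation=cv2.INTER_CUBIC));pickle.dump(c,open(f"pics/{n}11.pkl","wb"))
E
```

```text
t 15.78 pos [ 0.534  -0.1177  0.1815] rot [1.7982e+02 4.0000e-02 1.7697e+02] F [-14.7   -1.18   9.65] M [-0.52  1.74 -0.26] gap 0.153 grill [-55.   33.7]
```

View pics/side11.png

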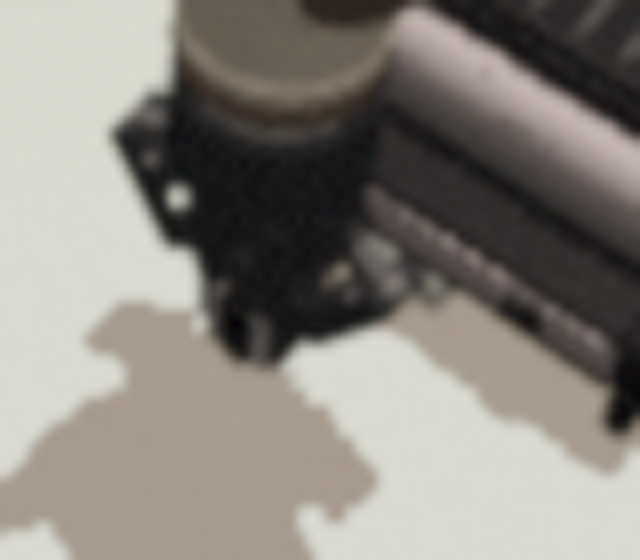

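View pics/top11.png

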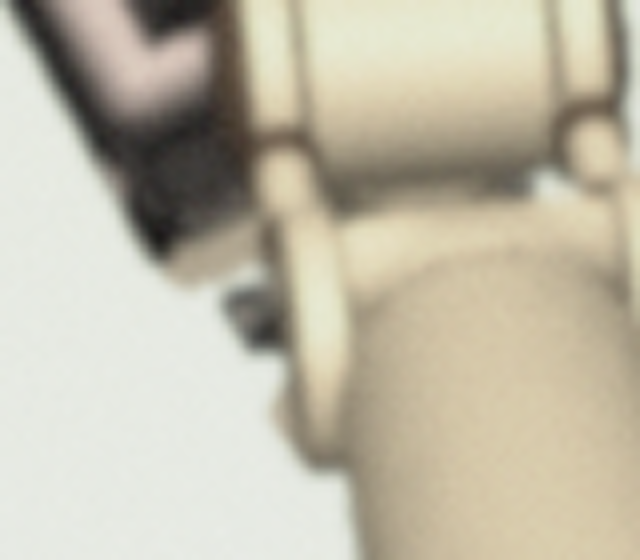

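Call:
send_rows:
  deltas: [1,0,0,0,0,-0.006,0,1,-0.003,0,0,0,-0.01,0,1,-0.003,0,0,0,-0.01,0]

```text
clock: 16.25
ee_pos: [0.5336, -0.1177, 0.1815]
tool_rot: [3.138, 0.004, 3.089]
wrist_force: [-12.0, -1.3, 8.9]
finger_gap: 0.155
```

```bash
python3 - <<'E'
from h import *
from bench import sensors,vision
show(sensors.read_state())
E
```

```text
t 16.25 pos [ 0.5336 -0.1177  0.1815] rot [179.79   0.21 176.99] F [-11.96  -1.26   8.86] M [-0.53  1.57 -0.33] gap 0.155 grill [-55.4  33.7]
```

Call:
send_rows:
  deltas: [0.6,0,0,0,0,0,0,0,0,0,0,0,0,0,-0.5,0,0,0,0,0,0,-1,0,0,0,0,0,0,-1,0,0,0,0,0,0,-1,0,0,0,0,0,0]

```text
clock: 17.0
ee_pos: [0.5336, -0.1177, 0.1815]
tool_rot: [3.138, 0.004, 3.089]
wrist_force: [0.3, -0.4, 0.4]
finger_gap: 1.002
```

```bash
python3 - <<'E'
from h import *
from bench import sensors,vision
show(sensors.read_state())
E
```

```text
t 17.0 pos [ 0.5336 -0.1177  0.1815] rot [179.79   0.21 176.99] F [ 0.26 -0.36  0.44] M [ 0.    0.03 -0.01] gap 1.002 grill [-55.4  33.7]
```

Call:
send_rows:
  deltas: [-1,0,0,-0.08,0,0,0,-1,0,0,-0.2,0,0,0,-1,0,0,-0.4,0,0,0,-1,0,0,-0.6,0,0,0,-1,0.2,0.15,-0.65,0,0,0,-1,0.4,0.35,-0.65,0,0,0,-1,0.5,0.55,-0.65,0,0,0,-1,0.6,0.75,-0.65,0,0,0,-1,0.6,0.95,-0.65,0,0,0,-1,0.6,0.95,-0.65,0,0,0]

```text
clock: 18.25
ee_pos: [0.3949, 0.1293, 0.3445]
tool_rot: [3.137, 0.004, 3.095]
wrist_force: [-0.3, 0.0, -0.2]
finger_gap: 1.001
```

```bash
python3 - <<'E'
from h import *
from bench import sensors,vision
show(sensors.read_state())
for n,x,y,w,h in(("side",280,190,80,70),("top",260,160,80,70)):
    c=vision.capture(n);cv2.imwrite(f"pics/{n}12.png",cv2.resize(c["image"][y:y+h,x:x+w],None,fx=8,fy=8,interpolation=cv2.INTER_CUBIC));pickle.dump(c,open(f"pics/{n}12.pkl","wb"))
    P=pts(c)
    Q=P.copy();Q[...,:2]=np.apply_along_axis(w2g,2,P[...,:2])
    m=(Q[...,2]>.02)&(Q[...,2]<.05)&(Q[...,0]>-.09)&(Q[...,0]<-.02)&(abs(Q[...,1]-.035)<.04)
    q=Q[m]*1000;print(n,m.sum(),q.mean(0).round(1),q.min(0).round(1),q.max(0).round(1))
E
```

```text
t 18.25 pos [0.3949 0.1293 0.3445] rot [179.76   0.24 177.31] F [-0.33  0.04 -0.21] M [-0.04  0.04 -0.03] gap 1.001 grill [-208.1  272.3]
side 71 [-55.6  33.3  34.6] [-69.3  26.1  20.3] [-37.2  41.9  43.8]
top 53 [-52.3  37.6  35.8] [-67.1  29.6  20.8] [-36.6  43.6  43.3]
```

View pics/side12.png

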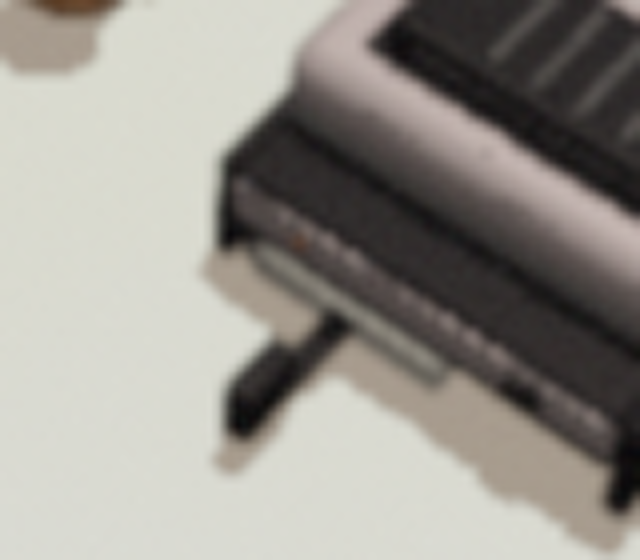

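View pics/top12.png

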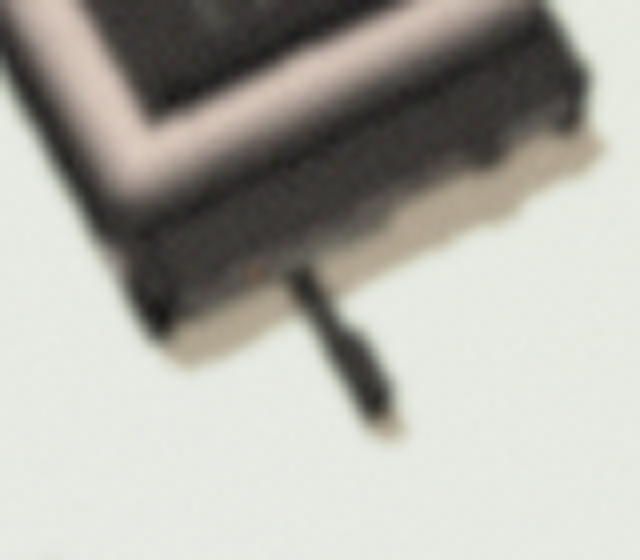

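```bash
python3 - <<'E'
from h import *
c=pickle.load(open("pics/side12.pkl","rb"))
f=lambda p,z:print(p,z,np.round(w2g(ray(c,p[0]/8+280-.44,p[1]/8+190-.44,z))*1000,1))
for p in((440,385),(350,335),(258,265)): f(p,0.0);f(p,.016)
print("legs");f((232,247),0);f((620,508),0)
print("tab front end top/bottom");f((238,437),.006)
f((345,312),.016)
E
```

```text
(440, 385) 0.0 [10.1 -8.9]
(440, 385) 0.016 [  0.6 -13.8]
(350, 335) 0.0 [ 6. 32.]
(350, 335) 0.016 [-3.4 26.5]
(258, 265) 0.0 [ 9.  80.4]
(258, 265) 0.016 [-0.5 74.1]
legs
(232, 247) 0 [ 9.1 93.8]
(620, 508) 0 [  9.6 -93.9]
tab front end top/bottom
(238, 437) 0.006 [-63.   34.1]
(345, 312) 0.016 [ 4.  34.5]
```

The tray looks home (near edge about flush, at roughly (350,320)), but image accuracy is only a few millimetres. I'll confirm with a gentle nudge on the back of the tab, fingers shut.

```bash
python3 - <<'E'
from h import *
from bench import sensors
s=sensors.read_state()
p=g2w(-.108,.0335);print(p,delta(s,[*p,.27],176.7),delta(s,[*p,.183],176.7))
E
```

```text
[ 0.48110748 -0.11483863] ([-0.39, -0.9494, 0.2957], [0.004, 0.0047, 0.0083]) ([-0.3887, -0.9505, 0.6437], [0.004, 0.0047, 0.0083])
```

Call:
send_rows:
  deltas: [0,-0.08,-0.2,0.05,0.004,0.005,0.008,1,-0.16,-0.4,0.1,0.004,0.005,0.008,1,-0.24,-0.6,0.15,0.004,0.005,0.008,1,-0.32,-0.8,0.2,0.004,0.005,0.008,1,-0.389,-0.95,0.29,0.004,0.005,0.008,1,-0.389,-0.95,0.29,0.004,0.005,0.008,1,-0.389,-0.95,0.29,0.004,0.005,0.008]

```text
clock: 19.23
ee_pos: [0.4804, -0.1157, 0.2714]
tool_rot: [3.141, -0.001, 3.082]
wrist_force: [0.3, -0.3, -0.3]
finger_gap: 0.003
```

```bash
python3 - <<'E'
from h import *
from bench import sensors,vision
s=sensors.read_state();show(s)
p=g2w(-.108,.0335);print(p,delta(s,[*p,.183],176.7))
c=vision.capture("side");cv2.imwrite("pics/side13.png",cv2.resize(c["image"][160:260,260:380],None,fx=6,fy=6,interpolation=cv2.INTER_CUBIC))
E
```

```text
t 19.23 pos [ 0.4804 -0.1157  0.2714] rot [ 1.7997e+02 -5.0000e-02  1.7660e+02] F [ 0.27 -0.28 -0.29] M [0.04 0.01 0.07] gap 0.003 grill [-108.6   32.6]
[ 0.48110748 -0.11483863] ([-0.0029, 0.0035, 0.3536], [0.0006, -0.0011, -0.0022])
```

View pics/side13.png

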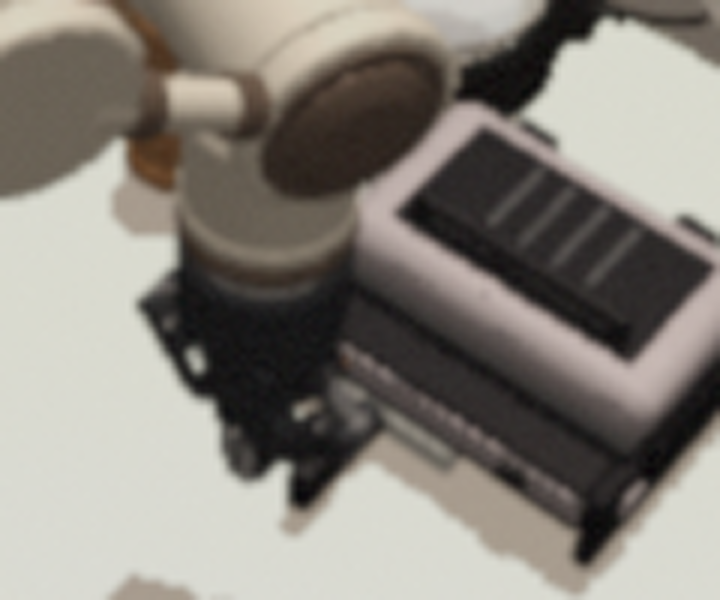

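Call:
send_rows:
  deltas: [1,-0.003,0.0035,0.1,0,0,0,1,-0.003,0.0035,0.2,0,0,0,1,-0.003,0.0035,0.3,0,0,0,1,-0.003,0.0035,0.345,0,0,0,1,-0.003,0.0035,0.345,0,0,0]

```text
clock: 19.9
ee_pos: [0.4811, -0.1137, 0.1856]
tool_rot: [3.141, -0.001, 3.084]
wrist_force: [0.6, 0.0, 0.1]
finger_gap: -0.002
```

Call:
send_rows:
  deltas: [1,-0.03,0,0,0,0,0,1,-0.06,0,0,0,0,0,1,-0.072,0,0,0,0,0,1,-0.072,0,0,0,0,0]

```text
clock: 20.4
ee_pos: [0.4995, -0.1149, 0.1858]
tool_rot: [3.141, -0.0, 3.085]
wrist_force: [-1.0, 0.5, 0.7]
finger_gap: -0.001
```

Call:
send_rows:
  deltas: [1,-0.008,0,0,0,0,0,1,-0.014,0,0,0,0,0]

```text
clock: 20.65
ee_pos: [0.503, -0.1151, 0.1858]
tool_rot: [3.141, -0.0, 3.084]
wrist_force: [0.3, 0.0, -1.3]
finger_gap: 0.002
```

```bash
python3 - <<'E'
from h import *
from bench import sensors,vision
s=sensors.read_state();show(s)
E
```

```text
t 20.65 pos [ 0.503  -0.1151  0.1858] rot [ 1.7999e+02 -2.0000e-02  1.7672e+02] F [ 0.3   0.05 -1.32] M [ 0.04 -0.03 -0.04] gap 0.002 grill [-86.1  34.5]
```

Call:
send_rows:
  deltas: [1,-0.005,-0.002,0,0,0,0,1,-0.008,-0.002,0,0,0,0]

```text
clock: 20.9
ee_pos: [0.5051, -0.1157, 0.1858]
tool_rot: [3.141, -0.0, 3.084]
wrist_force: [-0.4, 0.6, -0.1]
finger_gap: 0.003
```

Call:
send_rows:
  deltas: [1,-0.005,0,0,0,0,0,1,-0.008,0,0,0,0,0]

```text
clock: 21.15
ee_pos: [0.5071, -0.1159, 0.1858]
tool_rot: [3.141, -0.0, 3.084]
wrist_force: [0.1, -0.5, 0.6]
finger_gap: 0.002
```

```bash
python3 - <<'E'
from h import *
from bench import sensors,vision
s=sensors.read_state();show(s)
E
```

```text
t 21.15 pos [ 0.5071 -0.1159  0.1858] rot [ 1.7999e+02 -2.0000e-02  1.7672e+02] F [ 0.07 -0.49  0.56] M [-0.01 -0.01 -0.02] gap 0.002 grill [-82.  34.]
```

Call:
send_rows:
  deltas: [1,-0.005,0,0,0,0,0,1,-0.008,0,0,0,0,0]

```text
clock: 21.4
ee_pos: [0.5092, -0.116, 0.1858]
tool_rot: [3.141, -0.0, 3.084]
wrist_force: [-0.2, 0.1, 0.0]
finger_gap: -0.0
```

Call:
send_rows:
  deltas: [1,-0.004,0,0,0,0,0,1,-0.006,0,0,0,0,0]

```text
clock: 21.65
ee_pos: [0.5108, -0.1161, 0.1858]
tool_rot: [3.141, -0.0, 3.084]
wrist_force: [-1.0, -0.5, -0.0]
finger_gap: 0.001
```

```bash
python3 - <<'E'
from h import *
from bench import sensors,vision
s=sensors.read_state();show(s)
E
```

```text
t 21.65 pos [ 0.5108 -0.1161  0.1858] rot [ 1.7999e+02 -1.0000e-02  1.7672e+02] F [-0.96 -0.5  -0.01] M [-0.04  0.01 -0.03] gap 0.001 grill [-78.3  33.9]
```

Call:
send_rows:
  deltas: [1,-0.004,0,0,0,0,0,1,-0.006,0,0,0,0,0]

```text
clock: 21.9
ee_pos: [0.512, -0.1161, 0.1857]
tool_rot: [3.141, -0.002, 3.085]
wrist_force: [-3.4, -0.1, 2.6]
finger_gap: 0.001
```

Call:
send_rows:
  deltas: [1,-0.004,0,0,0,0,0,1,-0.006,0,0,0,0,0]

```text
clock: 22.15
ee_pos: [0.5126, -0.1162, 0.1855]
tool_rot: [3.141, -0.006, 3.085]
wrist_force: [-9.0, -0.5, 7.3]
finger_gap: 0.002
```

```bash
python3 - <<'E'
from h import *
from bench import sensors,vision
s=sensors.read_state();show(s)
E
```

```text
t 22.15 pos [ 0.5126 -0.1162  0.1855] rot [179.96  -0.33 176.76] F [-9.   -0.53  7.3 ] M [-0.07  1.34 -0.  ] gap 0.002 grill [-76.4  34. ]
```

Call:
send_rows:
  deltas: [1,-0.004,0,0,0,0,0,1,-0.006,0,0,0,0,0]

```text
clock: 22.4
ee_pos: [0.5133, -0.1162, 0.1853]
tool_rot: [3.141, -0.01, 3.086]
wrist_force: [-9.2, -0.8, 6.9]
finger_gap: -0.001
```

```bash
python3 - <<'E'
from h import *
from bench import sensors,vision
s=sensors.read_state();show(s)
E
```

```text
t 22.4 pos [ 0.5133 -0.1162  0.1853] rot [179.94  -0.56 176.79] F [-9.21 -0.79  6.93] M [-0.09  1.31  0.04] gap -0.001 grill [-75.8  34. ]
```

Call:
send_rows:
  deltas: [1,0.03,0,0,0,0,0,1,0.1,0,0,0,0,0,1,0.12,0,-0.1,0,0,0,1,0.15,0,-0.3,0,0,0,1,0.2,0.1,-0.5,0,0,0,1,0.3,0.3,-0.6,0,0,0,0,0.4,0.5,-0.6,0,0,0,-1,0.5,0.7,-0.6,0,0,0,-1,0.5,0.9,-0.6,0,0,0,-1,0.5,0.9,-0.6,0,0,0,-1,0.5,0.9,-0.6,0,0,0]

```text
clock: 23.78
ee_pos: [0.4025, 0.115, 0.3367]
tool_rot: [3.141, -0.009, 3.086]
wrist_force: [-0.2, -1.1, 0.4]
finger_gap: 0.998
```

```bash
python3 - <<'E'
from h import *
from bench import sensors,vision
show(sensors.read_state())
for n,x,y,w,h in(("side",280,190,80,70),("top",260,160,80,70)):
    c=vision.capture(n);cv2.imwrite(f"pics/{n}14.png",cv2.resize(c["image"][y:y+h,x:x+w],None,fx=8,fy=8,interpolation=cv2.INTER_CUBIC));cv2.imwrite(f"pics/{n}14f.png",c["image"])
    P=pts(c)
    Q=P.copy();Q[...,:2]=np.apply_along_axis(w2g,2,P[...,:2])
    m=(Q[...,2]>.02)&(Q[...,2]<.05)&(Q[...,0]>-.09)&(Q[...,0]<-.02)&(abs(Q[...,1]-.035)<.04)
    q=Q[m]*1000;print(n,m.sum(),q.mean(0).round(1),q.min(0).round(1),q.max(0).round(1))
E
```

```text
t 23.77 pos [0.4025 0.115  0.3367] rot [179.96  -0.54 176.82] F [-0.2  -1.07  0.37] M [ 0.03 -0.   -0.  ] gap 0.998 grill [-199.7  258.4]
side 71 [-55.8  33.2  35.3] [-69.2  26.9  20.5] [-37.5  42.5  45.1]
top 55 [-52.1  37.9  35.7] [-69.4  29.5  20.5] [-37.   44.7  45.7]
```

View pics/side14.png

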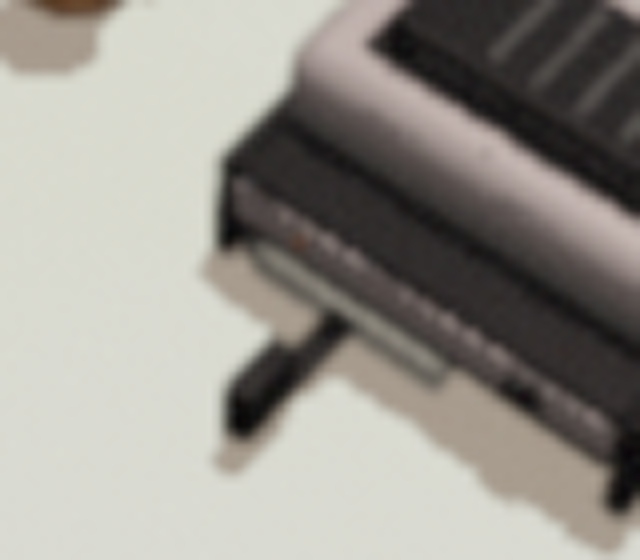

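View pics/top14f.png

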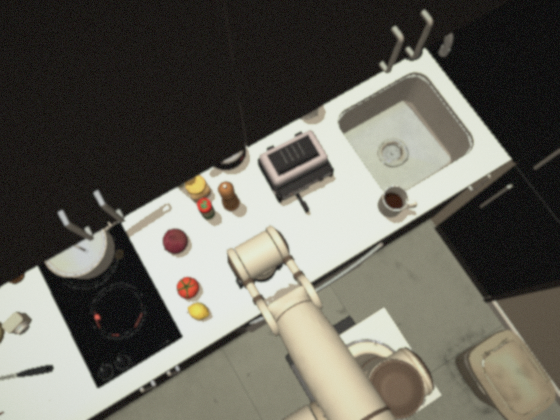

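The tray did not move: its tab is in the same place in both side pictures (about (240,410) in the crop). The mug, mill, tomato, onion and jar are at their original pixels. I'm handing it in.

```bash
python3 - <<'E'
from bench import order
print(order.close_job())
E
```

```text
the job is handed in; nothing more can be done
None
```

The tray is in the bay against what I take to be the end stop, the gripper has let go, and I handed the job in at about 24 s of the 64 s allowed.

**What I did:** I pinched the tab and slid the tray in front of the mouth, with its nose right of the channel. I eased it left until I felt the guide wall (about 5 N sideways, tray centred about 34 mm left of mid-mouth), then slid it in along the wall. Resistance rose sharply at the end. I pushed with at most about 15 N in the readings, then opened the fingers and backed off.

**Last checks:**
- **Fully home:** I nudged the back of the tab with shut fingers at about 9 N, and the tray did not move. The tab reads 52 to 56 mm in front of the face, against 53 mm expected.
- **Near edge:** one picture put it about flush with the face, which cannot confirm the expected 2 mm inside. The pictures disagree with each other by several millimetres, so I relied on the feel of the stop.
- **Surroundings:** the mug, mill, tomato, onion and jar look unmoved by eye in the final picture. The arm was touching nothing when I handed in.

**Not perfectly smooth:** early in the insertion, drag rose to about 10 N because the tray's nose tipped down slightly. I levelled the tool and it slid freely again.

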